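Open the track gate and slide the mould through

ROBOT

A 6-joint arm with a two-finger parallel gripper is mounted at the origin on the work surface. World frame = base frame: x ahead of the robot, y to its left, z up, the work surface at z = 0. Lengths are in mm, angles in rad, forces in N, time in s.
With the tool pointing down it reaches from about 275 to 750 mm from the base axis. Payload 10.2 kg.
Tool frame: the origin (TCP) lies at the very end of the fingers, on their centre line; the grasp point (between the pads) lies 19 mm behind it; y points along the fingers, x is the direction in which the jaws open and shut, and the axes are right-handed (so a half turn about y gives the same grasp; the last joint's range is limited). The gripper opens to 85 mm and grips with 20 to 120 N. Pads are 22 mm wide; open, the fingers measure 114 mm over their backs; the gripper's body (76 mm by 85 mm) begins 54 mm behind the grasp point. The pads swing forward as they close: fully open they stand 13 mm farther back than shut.
Start: joints at [-1.566, 0.313, 1.498, -0, 1.331, -0.223], TCP at [118.55, -511.446, 231.294] pointing down, gripper open.
Joint ranges: [-2.94, 2.94], [-0.97, 2.17], [0.19, 2.56], [-1.23, 4.37], [0.02, 3.11], [-2.88, 2.88]. Speed limits (rad/s): [2.39, 2.39, 3.01, 3.14, 3.14, 3.14].

INTERFACE

Orientations are given as a unit quaternion [w, x, y, z].
In Python, from rig import telemetry, imaging, ctrl gives the robot as it stands.
- The arm moves only by the shell command python3 -m handwheel 'ROWS' [FORCE]. ROWS is JSON, a list of rows, each an object with "delta_pos": the shift along the tool's x, y, z in cm, a list of three; "twist": the turn, a rotation vector about the tool's x, y, z in rad, a list of three; "jaw": the opening, from 0 (shut) to 1 (fully open). A call has exactly 10 rows; each row is the pose to reach, as a shift and turn from the pose commanded when the call began, along the tool's axes at that moment; what a row does not reach only later rows make up. A row lasts 1/12 s, in which the tool goes at most 41.7 mm and 7.16 degrees, less where a joint would pass 70% of its speed; a pose out of reach is approached as far as the arm can. A call with a gripper value outside its range is refused whole. The fingers move at their own pace and stop on an object; FORCE is the grip in N (left out, the last holds). Time passes only in rows, so rows that repeat a pose let the fingers close, or fill a call up. It gives the time, the measured TCP pose, the force and the opening at its end, in the units of the state.
- telemetry.sense(): the state, without advancing time (a new reading comes with each control period).
- imaging.capture(name): name is "scene" or "top" or "wrist"; returns a dict with "frame" (400x640x3 uint8, red, green, blue), "z_map" (400x640 float32, mm along the optical axis (not along the pixel's ray), 0 where there is no reading), "fx", "fy", "cx", "cy" (pixels), "rvec" (rotation vector, rad) and "tvec" (3), from world to camera coordinates, as OpenCV has them. Camera axes: x right, y down, z forward; pixel columns grow to the right and rows downward; lengths in mm; the calibration is good to about 2 mm. A picture is of the moment at which its call begins.
- ctrl.finish_job(): hands the job in, once; it reports no verdict.
The state is a dict: "time_s": time; "joints": joint angles; "dq": joint speeds; "tau": joint torques, N m; "eef_pos": TCP position; "ee_rot": TCP orientation; "force": force on the tool from outside, world axes, zero at the start; "wrist_torque": the same for the moment, N m; "grip_width": opening from 0.0 (shut) to 1.0 (fully open).
Only numpy, scipy, OpenCV 4.12 (cv2) and the standard library are available. Lean on these libraries where they do the work, as an engineer would, in place of code of your own. Each camera call takes 0.05 s, during which the arm holds its last target.

TASK

With the fingertips, push the red-and-white gate arm up past its balance point so that it stays raised by itself, then push the strapped plaster mould along the track, through the open gate, until its whole base stands on the green pad. Grasp nothing: the mould slides upright on the track and is never lifted or tipped, the arm is pushed gently and not squeezed, and the other things on the table are left alone. Finish with the gate up and the robot clear of everything.

Things in the scene. Friction and masses are not known exactly. Their poses are not given: they have to be found in the camera images.
- track: Fixed aluminium slide track across the table, 136 mm wide (x, away from the robot) and 500 mm long (y); origin at the centre of its underside. Deck top 20 mm above the table; dark side rails 12 mm thick, tops at 36 mm, 106 mm apart inside. On its far side (x = +100 mm, y = 0) two blue posts, 130 mm tall, 54 mm apart outside, carry the gate, which crosses the track at y = 0.
- gate (a joint): Gate arm angle, rad: 0 = down, level across the track from the hinge towards track -x, blocking the mould; grows as the near end swings up and away from the robot; stops at 1.75. Free-swinging about track y; 1 to 2 N up at the handle lifts it. Balance near 1.15: short of it the arm drops back to 0, beyond it it falls on to the raised stop and stays.
- gate_hinge (a point): Centre of the gate hinge axis, 110 mm above the table. Behind it a 48 mm steel counterweight disc, centre 45 mm from the hinge, on the line of the arm.
- gate_handle (a point): Centre of the black rubber crossbar on the gate arm's free end: diameter 24 mm, 110 mm long along track y. The 16 mm square arm runs level 120 mm from the hinge, then bends upward to the crossbar, which when down lies 170 mm from the hinge towards track -x and 60 mm above it (170 mm above the table), with free space below it and on the robot's side.
- mould_centre (a point): Centre of the white plaster mould with pink straps that stands on the track deck: 96 mm (across the track) x 92 mm (along the track) x 120 mm tall, about 0.8 kg; this point lies 60 mm above its base. It starts at one end of the track, either end, with about 5 mm free play to each rail. z of its frame is up.
- pad: Flat green pad on the deck (no thickness to speak of), near the end of the track opposite to the mould: 104 mm across x 126 mm along the track; origin at its centre, y along the track.
- jar: Loose squat jar, diameter 60 mm, 75 mm tall, origin under its base; leave alone.
- tape: Loose orange roll of tape lying flat, diameter 72 mm, 24 mm tall, origin under its base; leave alone.
- bottle: Loose bottle, diameter 56 mm, 150 mm tall, origin under its base; leave alone.
- cup: Loose white mug, diameter 80 mm, 85 mm tall, origin under its base; leave alone.
- funnel: Loose orange funnel standing mouth down, diameter 100 mm, 120 mm tall, origin under its base; leave alone.
- brush: Loose brush lying flat, leave alone.
- mould: The same plaster mould; origin under the centre of its base.
There are look-alikes about, which are no part of the job. What is shaped like the mould but purple or turquoise is not meant.

How it is judged:
By the outcome, as a careful person would: the job done as asked, in the order asked, and still so for the second after the job is handed in, with the robot touching nothing.
It also fails if it takes over 54 s, if anything falls off the work surface, if the arm or the gripper's body presses on something with over 40 N, if the wrist force passes 120 N, or if a joint passes its speed limit or range.

## Working session

There is one attempt and no reset: what is moved stays moved. The work goes in short steps, Python scripts to look and compute and a shell command to move; the robot and the scene stay as the last step left them, time stands still between calls to the robot, and variables do not carry over. Pictures are saved under pics/ and viewed, and the job is handed in when it is done.

```bash
ls; mkdir -p pics; python3 - <<'E'
from rig import telemetry, imaging
import cv2,numpy as np
print(telemetry.sense())
for n in ("scene","top"):
    c=imaging.capture(n); np.savez(f"{n}0.npz",**c)
    cv2.imwrite(f"pics/{n}0.png",c["frame"][:,:,::-1])
    print(n,c["fx"],c["fy"],c["cx"],c["cy"],c["rvec"],c["tvec"])
E
```

```text
pics
{'time_s': 0.0, 'joints': array([-1.56641151e+00,  3.13439070e-01,  1.49844864e+00,  8.59075406e-06,
        1.33094900e+00, -2.23407749e-01]), 'dq': array([ 0.00095121, -0.00223134,  0.00110411, -0.00113078, -0.00097326,
       -0.00082457]), 'tau': array([ 1.59133891e-03, -4.12264180e+01, -2.59739882e+01, -8.09506651e-05,
        4.22146084e-03,  1.26620122e-05]), 'eef_pos': array([ 118.54472157, -511.18616569,  230.73630461]), 'ee_rot': array([ 0.55392994, -0.55323997,  0.44020866, -0.43966294]), 'force': array([ 0.54265475, -0.36151121, -0.47989103]), 'wrist_torque': array([-0.02390239,  0.04544149,  0.00614633]), 'grip_width': 0.9951763502820351}
scene 454.2392847942355 454.2392847942355 314.8309358841996 198.49835597096205 [ 1.74545204  1.48402112 -0.81381961] [ -68.89251193 -156.53431482 1813.1590613 ]
top 468.2073064885451 468.2073064885451 318.5607556230975 198.71678361924953 [ 2.19525613 -2.14061173  0.1595069 ] [ -29.99155802  489.85637349 1333.95784422]
```

View pics/scene0.png

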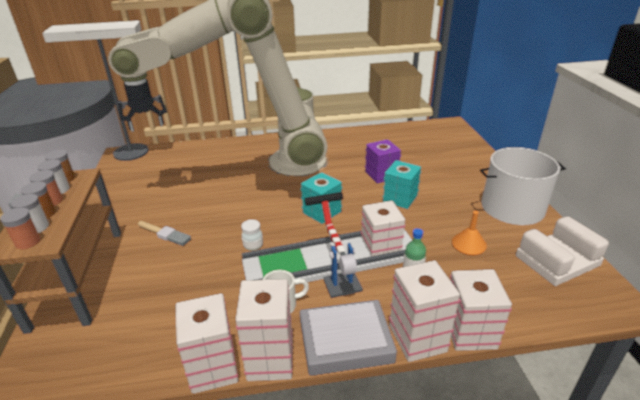

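View pics/top0.png

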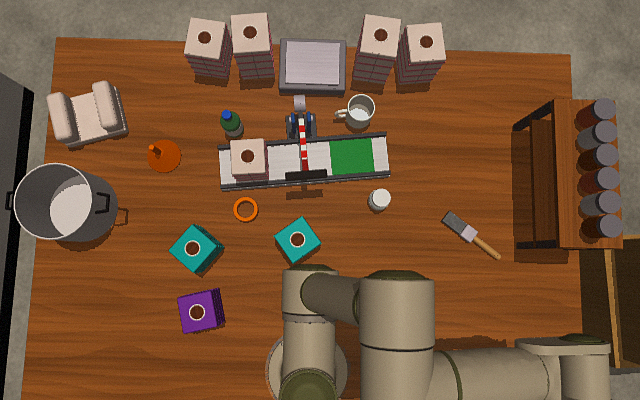

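The scene view is from the far side. In the top view the robot is at the bottom, with world +y to the left. The track spans about (220–390, 135–190). The strapped mould stands at its left (+y) end at (248,158), and the pad is at (352,156). The gate arm lies at x≈303, with its black crossbar at (306,176). Next I'll measure.

```bash
cat > h.py <<'E'
import numpy as np,cv2
def load(n):
    c=dict(np.load(n)); R=cv2.Rodrigues(c["rvec"])[0]; c["R"]=R; c["C"]=-R.T@c["tvec"].ravel(); return c
def ray(c,u,v):
    d=c["R"].T@np.array([(u-c["cx"])/c["fx"],(v-c["cy"])/c["fy"],1]); return c["C"],d
def plane(c,u,v,z):
    C,d=ray(c,u,v); return C+d*(z-C[2])/d[2]
def cloud(c):
    z=c["z_map"]; v,u=np.mgrid[:400,:640]
    P=np.stack([(u-c["cx"])/c["fx"]*z,(v-c["cy"])/c["fy"]*z,z],-1)-c["tvec"].ravel()
    P=P@c["R"]; P[z<=0]=np.nan; return P
E
python3 - <<'E'
from h import *
np.set_printoptions(precision=1,suppress=True)
c=load("top0.npz"); P=cloud(c); f=c["frame"]; hsv=cv2.cvtColor(f,cv2.COLOR_RGB2HSV)
print("cam",c["C"])
def big(m,box):
    x0,y0,x1,y1=box; k=np.zeros(m.shape,np.uint8); k[y0:y1,x0:x1]=255*m[y0:y1,x0:x1]
    n,l,s,ce=cv2.connectedComponentsWithStats(k); i=1+np.argmax(s[1:,4]); return l==i
g=big((hsv[...,0]>45)&(hsv[...,0]<80)&(hsv[...,1]>100)&(hsv[...,2]>60),(310,120,400,185))
r=cv2.minAreaRect(np.argwhere(g)[:,::-1].astype(np.float32)); b=cv2.boxPoints(r)
q=np.array([plane(c,*p,20) for p in b]); print("pad",q,q.mean(0),np.linalg.norm(q-np.roll(q,1,0),axis=1), np.nanmedian(P[g][:,2]))
# mould top by depth
m=big((P[...,2]>125)&(P[...,2]<155),(215,125,285,190))
pts=P[m]; print("mould n",m.sum(),np.nanmedian(pts,0)); r=cv2.minAreaRect(pts[:,:2].astype(np.float32));print(r)
# handle
k=big((hsv[...,2]<60)&(P[...,2]>150),(280,150,340,195)); pts=P[k]; print("handle",k.sum(),np.nanmedian(pts,0),cv2.minAreaRect(pts[:,:2].astype(np.float32)))
# rails
k=(hsv[...,2]<90)&(P[...,2]>27)&(P[...,2]<45); 
box=np.zeros_like(k);box[125:200,210:400]=1;pts=P[k&box];print("rails",cv2.minAreaRect(pts[:,:2].astype(np.float32)),len(pts))
# objects
for n,bx in dict(jar=(360,183,400,215),tape=(228,193,262,225),bottle=(215,105,243,138),cup=(335,92,380,130),tq=(270,210,325,265),tq2=(165,220,225,275)).items():
    x0,y0,x1,y1=bx; pp=P[y0:y1,x0:x1].reshape(-1,3); pp=pp[pp[:,2]>12]; print(n,len(pp),pp[:,:].min(0),pp.max(0))
cv2.imwrite("pics/crop_top.png",cv2.resize(f[85:270,160:410,::-1],None,fx=3,fy=3,interpolation=cv2.INTER_CUBIC))
s=load("scene0.npz");cv2.imwrite("pics/crop_sc.png",cv2.resize(s["frame"][160:310,230:480,::-1],None,fx=3,fy=3,interpolation=cv2.INTER_CUBIC))
E
```

```text
cam [ 321.4   11.6 1384.5]
pad [[ 665.9  -44.7   20. ]
 [ 681.4 -170.6   20. ]
 [ 579.1 -180.7   20. ]
 [ 564.1  -55.9   20. ]] [ 622.6 -113.    20. ] [102.4 126.9 102.8 125.7] 21.687444915756757
mould n 1225 [586.4 179.3 141. ]
((588.1193237304688, 179.90447998046875), (97.95684814453125, 92.74595642089844), 5.863890647888184)
handle 340 [533.5  20.  180.9] ((534.3428344726562, 20.572406768798828), (20.754413604736328, 107.38826751708984), 6.980036735534668)
rails ((613.4119873046875, 28.979690551757812), (510.6388244628906, 219.21929931640625), 87.56871032714844) 1256
jar 389 [ 464.  -219.8   12. ] [ 520.9 -163.1   83.1]
tape 266 [422.8 160.4  12.2] [491.4 230.9  32.1]
bottle 461 [671.1 212.7  12.6] [725.7 267.6 157.8]
cup 613 [ 712.2 -170.1   12. ] [817.7 -59.   93.6]
tq 1260 [303.3 -28.7  18.7] [430.9 102.1 237.5]
tq2 1558 [272.8 252.6  13.2] [405.1 381.4 130.5]
```

View pics/crop_top.png

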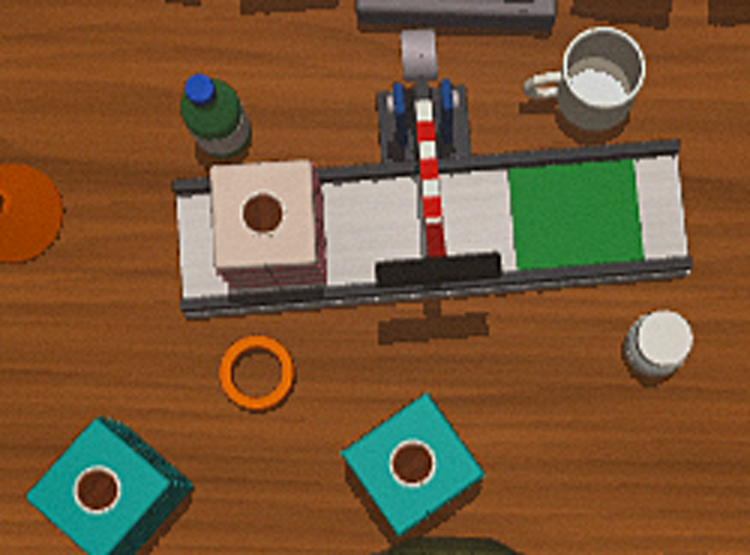

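View pics/crop_sc.png

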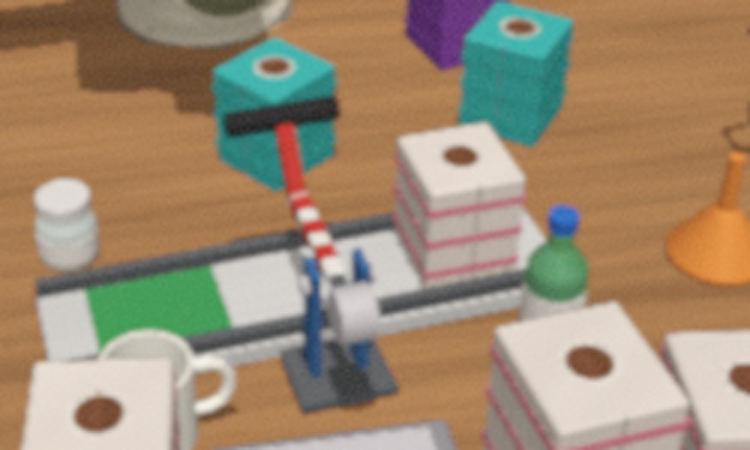

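```bash
cat >> h.py <<'E'
from scipy.spatial.transform import Rotation as Ro
A=0.1215; O=np.array([603.8,29.1,0]); X=np.array([np.cos(A),np.sin(A),0]); Y=np.array([-np.sin(A),np.cos(A),0]); Z=np.array([0,0,1.])
def T(x,y,z): return O+x*X+y*Y+z*Z      # track coords (z from table) -> world
def state():
    from rig import telemetry
    s=telemetry.sense(); q=s["ee_rot"]; return s,Ro.from_quat([q[1],q[2],q[3],q[0]])
def go(pos,jaw,point):   # target
    s,R=state(); y=point/np.linalg.norm(point); x=jaw-y*(jaw@y); x/=np.linalg.norm(x)
    Rt=Ro.from_matrix(np.stack([x,y,np.cross(x,y)],1))
    print("t",round(s["time_s"],2),"dpos cm",np.round(R.inv().apply(pos-s["eef_pos"])/10,2),"twist",np.round((R.inv()*Rt).as_rotvec(),3),"j",np.round(s["joints"],2))
def rep():
    s,R=state(); p=s["eef_pos"]-O; print("t",round(s["time_s"],2),"track",np.round([p@X,p@Y,p[2]],1),"world",np.round(s["eef_pos"],1),"F",np.round(s["force"],1),"j",np.round(s["joints"],2),"w",round(s["grip_width"],2)); print("tool axes in track (cols jaw,point,z)\n",np.round(np.stack([X,Y,Z])@R.as_matrix(),3))
E
python3 - <<'E'
from h import *
rep()
D=np.cos(np.pi/4)
for P in [T(-150,30,230)]:
  for a in (45,60,90):
    pt=X*np.cos(np.radians(a))-Z*np.sin(np.radians(a))
    for j in (Y,-Y): go(P,j,pt)
    for j in (1,-1): go(P,j*(X*np.sin(np.radians(a))+Z*np.cos(np.radians(a))),pt)
E
```

```text
t 0.1 track [-547.1 -477.5  230.8] world [ 118.6 -511.2  230.8] F [-0.1  0.7 -0.3] j [-1.57  0.31  1.5  -0.    1.33 -0.22] w 1.0
tool axes in track (cols jaw,point,z)
 [[ 0.106  0.     0.994]
 [-0.994  0.001  0.106]
 [-0.001 -1.     0.   ]]
t 0.1 dpos cm [-46.25   0.14  44.88] twist [-0.064 -2.812 -1.164] j [-1.57  0.31  1.5  -0.    1.33 -0.22]
t 0.1 dpos cm [-46.25   0.14  44.88] twist [ 0.784  0.1   -0.043] j [-1.57  0.31  1.5  -0.    1.33 -0.22]
t 0.1 dpos cm [-46.25   0.14  44.88] twist [ 0.572 -1.383 -0.638] j [-1.57  0.31  1.5  -0.    1.33 -0.22]
t 0.1 dpos cm [-46.25   0.14  44.88] twist [0.656 1.581 0.588] j [-1.57  0.31  1.5  -0.    1.33 -0.22]
t 0.1 dpos cm [-46.25   0.14  44.88] twist [-0.044 -2.935 -0.786] j [-1.57  0.31  1.5  -0.    1.33 -0.22]
t 0.1 dpos cm [-46.25   0.14  44.88] twist [ 0.523  0.104 -0.029] j [-1.57  0.31  1.5  -0.    1.33 -0.22]
t 0.1 dpos cm [-46.25   0.14  44.88] twist [ 0.382 -1.429 -0.427] j [-1.57  0.31  1.5  -0.    1.33 -0.22]
t 0.1 dpos cm [-46.25   0.14  44.88] twist [0.439 1.634 0.393] j [-1.57  0.31  1.5  -0.    1.33 -0.22]
t 0.1 dpos cm [-46.25   0.14  44.88] twist [-2.000e-03 -3.035e+00  0.000e+00] j [-1.57  0.31  1.5  -0.    1.33 -0.22]
t 0.1 dpos cm [-46.25   0.14  44.88] twist [-0.     0.106 -0.001] j [-1.57  0.31  1.5  -0.    1.33 -0.22]
t 0.1 dpos cm [-46.25   0.14  44.88] twist [-1.000e-03 -1.464e+00 -1.000e-03] j [-1.57  0.31  1.5  -0.    1.33 -0.22]
t 0.1 dpos cm [-46.25   0.14  44.88] twist [ 1.000e-03  1.677e+00 -1.000e-03] j [-1.57  0.31  1.5  -0.    1.33 -0.22]
```

```bash
python3 - <<'E'
from h import *
a=np.radians(45)
go(T(-150,-33,210),-Y,X*np.cos(a)-Z*np.sin(a))
E
```

```text
t 0.1 dpos cm [-39.98   2.14  44.21] twist [ 0.784  0.1   -0.043] j [-1.57  0.31  1.5  -0.    1.33 -0.22]
```

```bash
python3 -m handwheel '[{"delta_pos":[-2,0,2.2],"twist":[0,0,0],"jaw":0},{"delta_pos":[-4,0,4.4],"twist":[0,0,0],"jaw":0},{"delta_pos":[-6.5,0,7.2],"twist":[0,0,0],"jaw":0},{"delta_pos":[-9,0,10],"twist":[0,0,0],"jaw":0},{"delta_pos":[-11.5,0,12.7],"twist":[0.05,0,0],"jaw":0},{"delta_pos":[-14,0,15.5],"twist":[0.1,0,0],"jaw":0},{"delta_pos":[-16.5,0,18.2],"twist":[0.15,0,0],"jaw":0},{"delta_pos":[-19,0,21],"twist":[0.2,0,0],"jaw":0},{"delta_pos":[-21,0,23.2],"twist":[0.25,0,0],"jaw":0},{"delta_pos":[-22,0,24.3],"twist":[0.3,0,0],"jaw":0}]' 20
python3 - <<'E'
from h import *
rep()
a=np.radians(45)
go(T(-150,-33,210),-Y,X*np.cos(a)-Z*np.sin(a))
E
```

```text
time_s: 0.93
eef_pos: [306.8, -239.5, 231.3]
ee_rot: [0.631, -0.464, 0.368, -0.5]
force: [-0.6, -0.8, -0.5]
grip_width: -0.001
t 0.93 track [-327.4 -230.7  231.3] world [ 306.8 -239.5  231.3] F [-0.6 -0.8 -0.5] j [-1.18 -0.09  1.98  0.32  1.21  0.06] w -0.0
tool axes in track (cols jaw,point,z)
 [[ 0.108  0.296  0.949]
 [-0.994  0.033  0.103]
 [-0.001 -0.955  0.298]]
t 0.93 dpos cm [-17.72   7.94  18.24] twist [ 0.482  0.094 -0.057] j [-1.18 -0.09  1.98  0.32  1.21  0.06]
```

```bash
python3 -m handwheel '[{"delta_pos":[-2,0.9,2],"twist":[0.05,0.01,-0.006],"jaw":0},{"delta_pos":[-4.2,1.9,4.3],"twist":[0.1,0.02,-0.012],"jaw":0},{"delta_pos":[-6.5,2.9,6.7],"twist":[0.15,0.03,-0.018],"jaw":0},{"delta_pos":[-8.8,3.9,9],"twist":[0.2,0.04,-0.024],"jaw":0},{"delta_pos":[-11,4.9,11.3],"twist":[0.27,0.052,-0.032],"jaw":0},{"delta_pos":[-13,5.8,13.4],"twist":[0.34,0.066,-0.04],"jaw":0},{"delta_pos":[-15,6.7,15.4],"twist":[0.41,0.08,-0.048],"jaw":0},{"delta_pos":[-16.7,7.5,17.2],"twist":[0.482,0.094,-0.057],"jaw":0},{"delta_pos":[-17.7,7.9,18.2],"twist":[0.482,0.094,-0.057],"jaw":0},{"delta_pos":[-17.7,7.9,18.2],"twist":[0.482,0.094,-0.057],"jaw":0}]'
python3 - <<'E'
from h import *
from rig import imaging
rep()
a=np.radians(45)
go(T(-129,-33,182),-Y,X*np.cos(a)-Z*np.sin(a))
go(T(-72,-33,126),-Y,X*np.cos(a)-Z*np.sin(a))
for n in ("scene","top"):
    c=imaging.capture(n); np.savez(f"{n}1.npz",**c)
    cv2.imwrite(f"pics/{n}1.png",c["frame"][:,:,::-1])
E
```

```text
time_s: 1.77
eef_pos: [457.7, -22.9, 208.8]
ee_rot: [0.691, -0.288, 0.255, -0.612]
force: [-0.1, -0.1, -0.1]
grip_width: 0.003
t 1.77 track [-151.4  -33.9  208.8] world [457.7 -22.9 208.8] F [-0.1 -0.1 -0.1] j [-0.58 -0.13  2.27  0.97  0.59  0.14] w 0.0
tool axes in track (cols jaw,point,z)
 [[ 0.001  0.704  0.71 ]
 [-1.     0.001 -0.   ]
 [-0.001 -0.71   0.704]]
t 1.77 dpos cm [-0.08  3.47 -0.3 ] twist [ 0.004 -0.    -0.001] j [-0.58 -0.13  2.27  0.97  0.59  0.14]
t 1.77 dpos cm [-0.08 11.46 -0.19] twist [ 0.004 -0.    -0.001] j [-0.58 -0.13  2.27  0.97  0.59  0.14]
```

View pics/scene1.png

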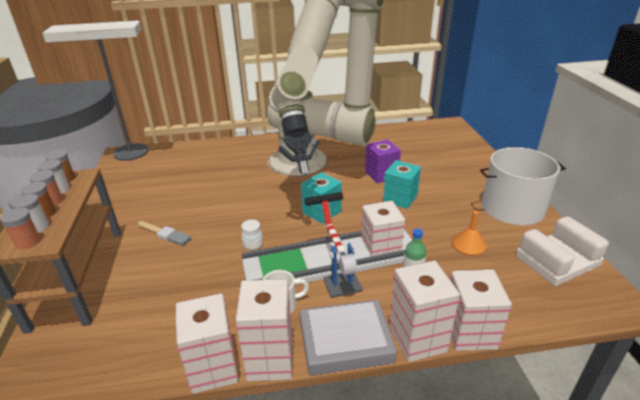

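View pics/top1.png

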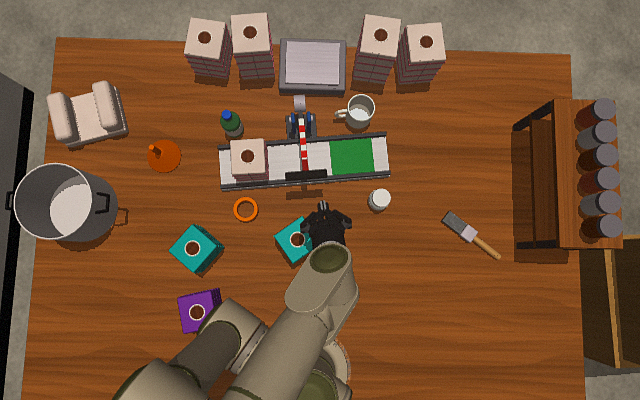

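The closed fingertips are in front of the crossbar at about (322,207) in the top view, offset to the pad side of the gate arm. The turquoise block at (297,240) lies below the gripper. Next I slide under the bar along the finger axis.

```bash
python3 -m handwheel '[{"delta_pos":[0,1,-0.3],"twist":[0,0,0],"jaw":0},{"delta_pos":[0,2.2,-0.5],"twist":[0,0,0],"jaw":0},{"delta_pos":[0,3.5,-0.5],"twist":[0,0,0],"jaw":0},{"delta_pos":[0,5,-0.5],"twist":[0,0,0],"jaw":0},{"delta_pos":[0,6.5,-0.5],"twist":[0,0,0],"jaw":0},{"delta_pos":[0,8,-0.5],"twist":[0,0,0],"jaw":0},{"delta_pos":[0,9.5,-0.5],"twist":[0,0,0],"jaw":0},{"delta_pos":[0,10.7,-0.5],"twist":[0,0,0],"jaw":0},{"delta_pos":[0,11.5,-0.5],"twist":[0,0,0],"jaw":0},{"delta_pos":[0,11.5,-0.5],"twist":[0,0,0],"jaw":0}]'
python3 - <<'E'
from h import *
from rig import imaging
rep()
c=imaging.capture("scene"); 
cv2.imwrite("pics/sc2.png",cv2.resize(c["frame"][120:320,200:470,::-1],None,fx=2.9,fy=2.9,interpolation=cv2.INTER_CUBIC))
c=imaging.capture("wrist"); cv2.imwrite("pics/w2.png",c["frame"][:,:,::-1])
s,R=state();p0=s["eef_pos"]
for th in np.arange(0,1.41,0.1):
    ph=np.radians(19.44)+th; f=th/1.3; a=np.radians(45+35*min(f,1))
    n=np.array([np.sin(a),np.cos(a)]);d=np.array([np.cos(a),-np.sin(a)])
    C=np.array([100-180.3*np.cos(ph),110+180.3*np.sin(ph)]); t=C-23*n+30*d
    w=T(t[0],-33,t[1]); print(round(th,2),np.round(t),"d",np.round(R.inv().apply(w-p0)/10,1),"tw",round(-(a-np.pi/4),2))
E
```

```text
time_s: 2.7
eef_pos: [535.2, -17.2, 123.8]
ee_rot: [0.69, -0.287, 0.255, -0.613]
force: [-0.9, -0.1, 0.2]
grip_width: 0.0
t 2.7 track [-73.8 -37.6 123.8] world [535.2 -17.2 123.8] F [-0.9 -0.1  0.2] j [-0.44  0.24  2.17  1.5   0.38 -0.34] w 0.0
tool axes in track (cols jaw,point,z)
 [[-0.004  0.705  0.71 ]
 [-1.    -0.002 -0.003]
 [-0.    -0.71   0.705]]
0.0 [-65. 133.] d [-0.4  0.1  1.2] tw -0.0
0.1 [-60. 149.] d [-0.4 -0.7  2.7] tw -0.05
0.2 [-53. 165.] d [-0.4 -1.4  4.3] tw -0.09
0.3 [-45. 180.] d [-0.4 -1.8  6. ] tw -0.14
0.4 [-35. 194.] d [-0.4 -2.2  7.6] tw -0.19
0.5 [-24. 207.] d [-0.4 -2.3  9.3] tw -0.23
0.6 [-12. 218.] d [-0.4 -2.2 11. ] tw -0.28
0.7 [  1. 228.] d [-0.4 -2.  12.7] tw -0.33
0.8 [ 15. 237.] d [-0.5 -1.6 14.3] tw -0.38
0.9 [ 30. 244.] d [-0.5 -1.1 15.9] tw -0.42
1.0 [ 46. 250.] d [-0.5 -0.4 17.4] tw -0.47
1.1 [ 62. 254.] d [-0.5  0.5 18.8] tw -0.52
1.2 [ 78. 256.] d [-0.5  1.5 20.1] tw -0.56
1.3 [ 95. 256.] d [-0.5  2.6 21.3] tw -0.61
1.4 [113. 254.] d [-0.5  4.  22.4] tw -0.61
```

View pics/sc2.png

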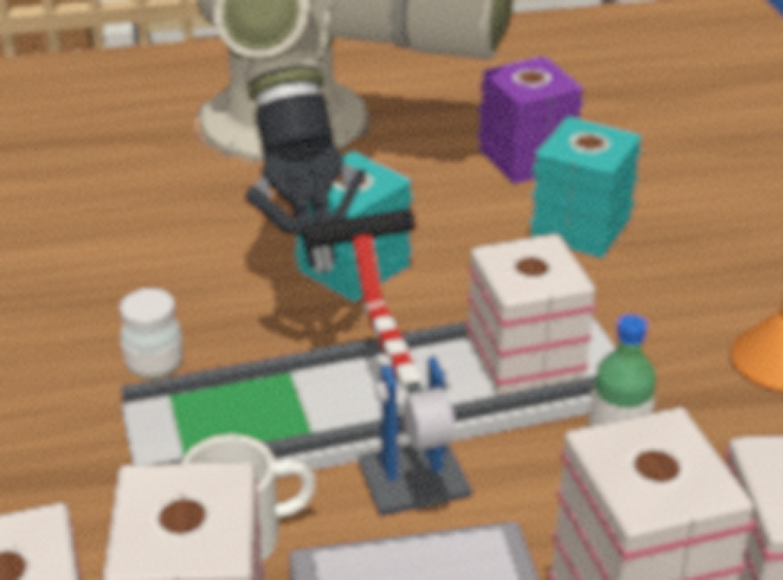

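View pics/w2.png

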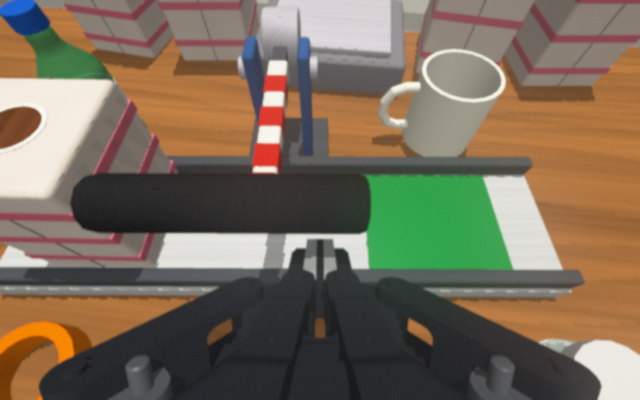

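The wrist view shows the crossbar spanning (75–370, 175–235), with the fingertips at (320,240) near its lower edge. I'll check from depth where the bar lies relative to the fingers.

```bash
python3 - <<'E'
from h import *
from rig import imaging
c=imaging.capture("wrist"); np.savez("w2.npz",**c); c=load("w2.npz"); P=cloud(c)-O
tr=lambda p: np.round(np.stack([X,Y,Z])@p,1)
print("cam",tr(c["C"]-O))
for u,v in [(100,205),(220,180),(220,195),(220,205),(220,215),(220,230),(340,205),(320,245),(320,260),(310,250),(330,250),(305,270),(340,275)]: print(u,v,tr(P[v,u]), c["z_map"][v,u])
rep()
E
```

```text
cam [-129.2  -36.5  272.8]
100 205 [-75.2  43.6 179.2] 107.84225
220 180 [-65.8   0.6 181.6] 110.570045
220 195 [-72.5  -0.5 181.6] 107.2534
220 205 [-76.   -0.8 180.5] 106.43652
220 215 [-78.8  -0.5 178. ] 107.2023
220 230 [-81.1   1.4 170.1] 112.88538
340 205 [-76.3 -44.1 180.8] 106.0943
320 245 [-75.8 -37.  141.6] 140.34479
320 260 [-87.6 -37.  154.1] 123.71776
310 250 [-80.1 -32.4 146.3] 134.14297
330 250 [-79.7 -41.6 145.4] 135.14699
305 270 [-94.4 -31.2 162.3] 113.17301
340 275 [-98.2 -44.1 168.2] 106.1619
t 2.85 track [-74.2 -37.2 125. ] world [534.6 -16.8 125. ] F [-0.2  0.8  0.3] j [-0.44  0.24  2.18  1.5   0.38 -0.34] w -0.0
tool axes in track (cols jaw,point,z)
 [[-0.003  0.705  0.709]
 [-1.    -0.003 -0.002]
 [ 0.001 -0.709  0.705]]
```

Bar centre measured at about (-70, 0, 170) in track coordinates, which matches the expected value, with about 12 mm clearance above the fingers. Next, lift along the arc.

```bash
python3 -m handwheel '[{"delta_pos":[-0.2,0,0.8],"twist":[0,0,0],"jaw":0},{"delta_pos":[-0.4,0,1.3],"twist":[0,0,0],"jaw":0},{"delta_pos":[-0.4,-0.4,2],"twist":[-0.02,0,0],"jaw":0},{"delta_pos":[-0.4,-0.8,3],"twist":[-0.05,0,0],"jaw":0},{"delta_pos":[-0.4,-1.2,4],"twist":[-0.08,0,0],"jaw":0},{"delta_pos":[-0.4,-1.6,5.1],"twist":[-0.11,0,0],"jaw":0},{"delta_pos":[-0.4,-1.9,6.3],"twist":[-0.15,0,0],"jaw":0},{"delta_pos":[-0.4,-2.2,7.6],"twist":[-0.19,0,0],"jaw":0},{"delta_pos":[-0.4,-2.3,8.7],"twist":[-0.21,0,0],"jaw":0},{"delta_pos":[-0.4,-2.3,9.5],"twist":[-0.24,0,0],"jaw":0}]'
python3 - <<'E'
from h import *
from rig import imaging
rep()
c=imaging.capture("scene"); 
cv2.imwrite("pics/sc3.png",cv2.resize(c["frame"][120:320,200:470,::-1],None,fx=2.9,fy=2.9,interpolation=cv2.INTER_CUBIC))
s,R=state();p0=s["eef_pos"]
for th in np.arange(0.5,1.41,0.1):
    ph=np.radians(19.44)+th; f=th/1.3; a=np.radians(45+35*min(f,1))
    n=np.array([np.sin(a),np.cos(a)]);d=np.array([np.cos(a),-np.sin(a)])
    C=np.array([100-180.3*np.cos(ph),110+180.3*np.sin(ph)]); t=C-23*n+30*d
    w=T(t[0],-33,t[1]); print(round(th,2),np.round(t),"d",np.round(R.inv().apply(w-p0)/10,1),"tw",round(-(a-np.pi/4)+.24,2))
E
```

```text
time_s: 3.68
eef_pos: [585.0, -6.8, 209.6]
ee_rot: [0.65, -0.368, 0.326, -0.579]
force: [-1.2, 0.0, 0.0]
grip_width: 0.001
t 3.68 track [-23.  -33.4 209.6] world [585.   -6.8 209.6] F [-1.2  0.   0. ] j [-0.31  0.22  1.78  0.35  0.67  0.92] w 0.0
tool axes in track (cols jaw,point,z)
 [[-0.004  0.516  0.856]
 [-1.    -0.004 -0.002]
 [ 0.002 -0.856  0.516]]
0.5 [-24. 207.] d [-0.1  0.2 -0.5] tw 0.01
0.6 [-12. 218.] d [-0.1 -0.1  1.2] tw -0.04
0.7 [  1. 228.] d [-0.1 -0.3  2.8] tw -0.09
0.8 [ 15. 237.] d [-0.1 -0.3  4.5] tw -0.14
0.9 [ 30. 244.] d [-0.1 -0.2  6.2] tw -0.18
1.0 [ 46. 250.] d [-0.1  0.2  7.8] tw -0.23
1.1 [ 62. 254.] d [-0.1  0.7  9.4] tw -0.28
1.2 [ 78. 256.] d [-0.1  1.3 10.9] tw -0.32
1.3 [ 95. 256.] d [-0.1  2.1 12.3] tw -0.37
1.4 [113. 254.] d [-0.1  3.3 13.7] tw -0.37
```

View pics/sc3.png

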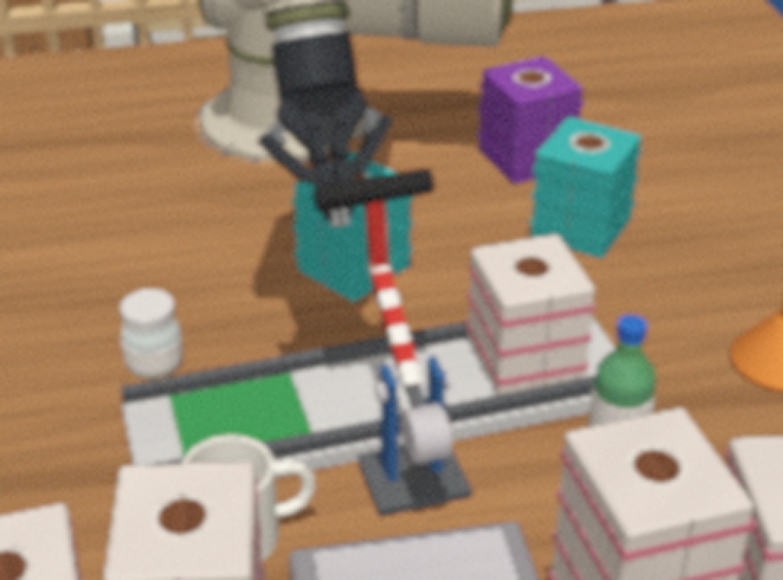

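The bar has risen and rests on the fingertips at (340,205) in the crop, with a small force of about 1 N. I'll continue past the balance point.

```bash
python3 -m handwheel '[{"delta_pos":[0,-0.1,1],"twist":[-0.04,0,0],"jaw":0},{"delta_pos":[0,-0.2,2.2],"twist":[-0.07,0,0],"jaw":0},{"delta_pos":[0,-0.3,3.5],"twist":[-0.11,0,0],"jaw":0},{"delta_pos":[0,-0.3,4.8],"twist":[-0.15,0,0],"jaw":0},{"delta_pos":[0,-0.2,6.2],"twist":[-0.18,0,0],"jaw":0},{"delta_pos":[0,0.2,7.8],"twist":[-0.23,0,0],"jaw":0},{"delta_pos":[0,0.7,9.4],"twist":[-0.28,0,0],"jaw":0},{"delta_pos":[0,1.3,10.8],"twist":[-0.32,0,0],"jaw":0},{"delta_pos":[0,1.9,11.8],"twist":[-0.36,0,0],"jaw":0},{"delta_pos":[0,2.2,12.5],"twist":[-0.37,0,0],"jaw":0}]'
python3 - <<'E'
from h import *
from rig import imaging
rep()
c=imaging.capture("scene"); 
cv2.imwrite("pics/sc4.png",cv2.resize(c["frame"][120:320,200:470,::-1],None,fx=2.9,fy=2.9,interpolation=cv2.INTER_CUBIC))
E
```

```text
time_s: 4.57
eef_pos: [703.3, 7.5, 253.1]
ee_rot: [0.572, -0.482, 0.428, -0.508]
force: [-0.5, 0.1, 0.2]
grip_width: -0.001
t 4.57 track [ 96.1 -33.5 253.1] world [703.3   7.5 253.1] F [-0.5  0.1  0.2] j [-0.17  0.62  0.99  0.05  1.37  1.27] w -0.0
tool axes in track (cols jaw,point,z)
 [[-0.003  0.17   0.985]
 [-1.    -0.001 -0.003]
 [ 0.    -0.985  0.17 ]]
```

View pics/sc4.png

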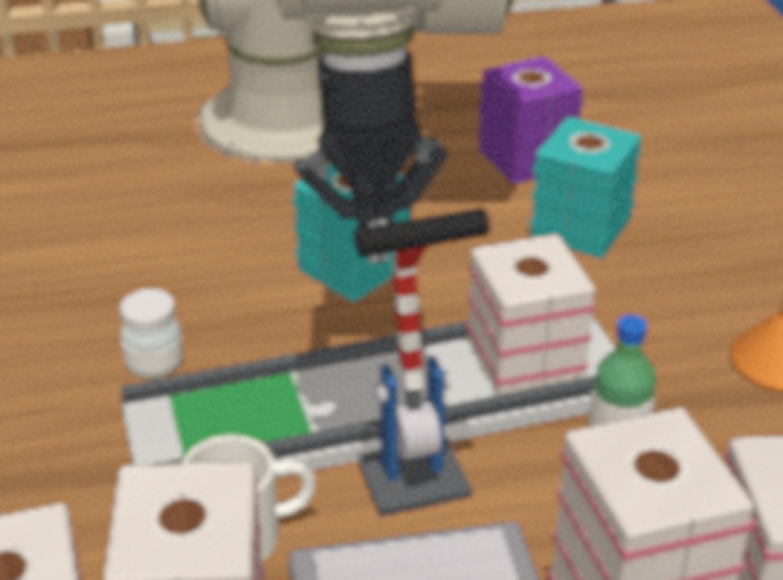

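The bar is at about 1.3 rad (crop (425,230)). I'll nudge a little more, then hold while it falls on to its stop.

```bash
python3 -m handwheel '[{"delta_pos":[0,0.1,0.6],"twist":[0,0,0],"jaw":0},{"delta_pos":[0,0.3,1.2],"twist":[0,0,0],"jaw":0},{"delta_pos":[0,0.5,1.8],"twist":[0,0,0],"jaw":0},{"delta_pos":[0,0.6,2.2],"twist":[0,0,0],"jaw":0},{"delta_pos":[0,0.6,2.2],"twist":[0,0,0],"jaw":0},{"delta_pos":[0,0.6,2.2],"twist":[0,0,0],"jaw":0},{"delta_pos":[0,0.6,2.2],"twist":[0,0,0],"jaw":0},{"delta_pos":[0,0.6,2.2],"twist":[0,0,0],"jaw":0},{"delta_pos":[0,0.6,1.5],"twist":[0,0,0],"jaw":0},{"delta_pos":[0,0.6,0.5],"twist":[0,0,0],"jaw":0}]'
python3 - <<'E'
from h import *
from rig import imaging
rep()
c=imaging.capture("scene"); 
cv2.imwrite("pics/sc5.png",cv2.resize(c["frame"][120:320,200:470,::-1],None,fx=2.9,fy=2.9,interpolation=cv2.INTER_CUBIC))
go(T(0,225,230),X,-Z);go(T(0,225,230),-X,-Z)
E
```

```text
time_s: 5.45
eef_pos: [708.4, 8.7, 248.3]
ee_rot: [0.572, -0.481, 0.427, -0.508]
force: [-0.7, 0.2, 0.3]
grip_width: -0.001
t 5.45 track [101.4 -32.9 248.3] world [708.4   8.7 248.3] F [-0.7  0.2  0.3] j [-0.17  0.63  0.98  0.05  1.36  1.27] w -0.0
tool axes in track (cols jaw,point,z)
 [[-0.002  0.172  0.985]
 [-1.    -0.001 -0.002]
 [ 0.    -0.985  0.172]]
t 5.5 dpos cm [-25.76   0.08 -10.22] twist [-0.134 -1.569  0.135] j [-0.17  0.63  0.99  0.05  1.36  1.27]
t 5.5 dpos cm [-25.76   0.08 -10.22] twist [-0.135  1.564 -0.134] j [-0.17  0.63  0.99  0.05  1.36  1.27]
```

View pics/sc5.png

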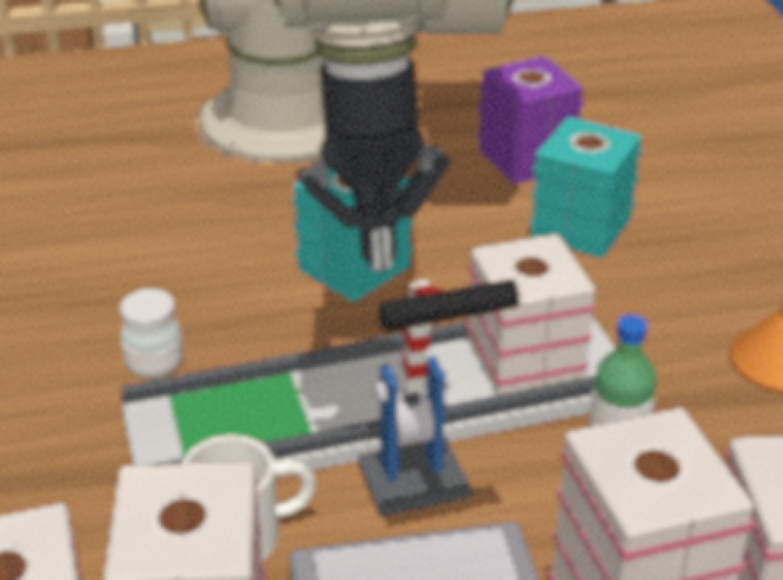

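The gate is up and on its stop (crop (450,303)), clear of the fingers. I retreat towards the robot first, then swing to behind the mould.

```bash
python3 -m handwheel '[{"delta_pos":[0,0,-2],"twist":[0,0,0],"jaw":0},{"delta_pos":[0,0,-5],"twist":[0,0,0],"jaw":0},{"delta_pos":[0,0,-8.5],"twist":[0,-0.1,0],"jaw":0.1},{"delta_pos":[-2,0,-10.2],"twist":[-0.01,-0.2,0.01],"jaw":0.3},{"delta_pos":[-5,0,-10.2],"twist":[-0.03,-0.3,0.03],"jaw":0.5},{"delta_pos":[-8.5,0,-10.2],"twist":[-0.04,-0.42,0.04],"jaw":0.5},{"delta_pos":[-12,0,-10.2],"twist":[-0.05,-0.54,0.05],"jaw":0.5},{"delta_pos":[-15.5,0,-10.2],"twist":[-0.06,-0.66,0.06],"jaw":0.5},{"delta_pos":[-18.5,0,-10.2],"twist":[-0.07,-0.78,0.07],"jaw":0.5},{"delta_pos":[-20.5,0,-10.2],"twist":[-0.08,-0.9,0.08],"jaw":0.5}]'
python3 - <<'E'
from h import *
rep()
go(T(1,228,200),X,-Z)
E
```

```text
time_s: 6.33
eef_pos: [583.8, 203.1, 231.3]
ee_rot: [0.702, -0.66, 0.171, -0.206]
force: [-0.4, -0.4, -0.2]
grip_width: 0.498
t 6.33 track [  1.2 175.1 231.3] world [583.8 203.1 231.3] F [-0.4 -0.4 -0.2] j [0.13 0.48 1.26 0.04 1.33 0.66] w 0.5
tool axes in track (cols jaw,point,z)
 [[ 0.788  0.069  0.612]
 [-0.615  0.036  0.788]
 [ 0.032 -0.997  0.071]]
t 6.33 dpos cm [-3.37  3.31  3.93] twist [-0.057 -0.661  0.055] j [0.13 0.48 1.26 0.04 1.33 0.66]
```

```bash
python3 -m handwheel '[{"delta_pos":[-1,0.5,1.2],"twist":[-0.005,-0.1,0.005],"jaw":0.5},{"delta_pos":[-2,1.5,2.4],"twist":[-0.015,-0.2,0.015],"jaw":0.5},{"delta_pos":[-3.4,2.5,3.9],"twist":[-0.025,-0.3,0.025],"jaw":0.5},{"delta_pos":[-3.4,3.3,3.9],"twist":[-0.035,-0.4,0.035],"jaw":0.5},{"delta_pos":[-3.4,3.3,3.9],"twist":[-0.045,-0.51,0.045],"jaw":0.5},{"delta_pos":[-3.4,3.3,3.9],"twist":[-0.052,-0.61,0.052],"jaw":0.5},{"delta_pos":[-3.4,3.3,3.9],"twist":[-0.057,-0.66,0.055],"jaw":0.5},{"delta_pos":[-3.4,3.3,3.9],"twist":[-0.057,-0.66,0.055],"jaw":0.5},{"delta_pos":[-3.4,3.3,3.9],"twist":[-0.057,-0.66,0.055],"jaw":0.5},{"delta_pos":[-3.4,3.3,3.9],"twist":[-0.057,-0.66,0.055],"jaw":0.5}]'
python3 - <<'E'
from h import *
from rig import imaging
np.set_printoptions(precision=1,suppress=True)
rep()
go(T(1,228,55),X,-Z)
c=imaging.capture("top");cv2.imwrite("pics/top6.png",cv2.resize(c["frame"][85:270,160:410,::-1],None,fx=3,fy=3))
c=imaging.capture("wrist");np.savez("w6.npz",**c);cv2.imwrite("pics/w6.png",c["frame"][:,:,::-1])
c=load("w6.npz");P=cloud(c);m=(P[...,2]>130)&(P[...,2]<150);q=(P[m]-O)@np.stack([X,Y,Z]).T;print(m.sum(),q.min(0),q.max(0))
E
```

```text
time_s: 7.17
eef_pos: [577.8, 252.7, 199.8]
ee_rot: [0.706, -0.706, -0.039, 0.039]
force: [0.2, 1.0, 0.1]
grip_width: 0.499
t 7.17 track [  1.3 225.1 199.8] world [577.8 252.7 199.8] F [0.2 1.  0.1] j [0.2 0.6 1.2 0.  1.4 0.1] w 0.5
tool axes in track (cols jaw,point,z)
 [[ 1.  0.  0.]
 [-0.  0.  1.]
 [ 0. -1.  0.]]
t 7.17 dpos cm [-0.  14.5  0.3] twist [-0. -0.  0.] j [0.2 0.6 1.2 0.  1.4 0.1]
8657 [-43.6  63.9 130. ] [274.1 211.6 150. ]
```

View pics/top6.png

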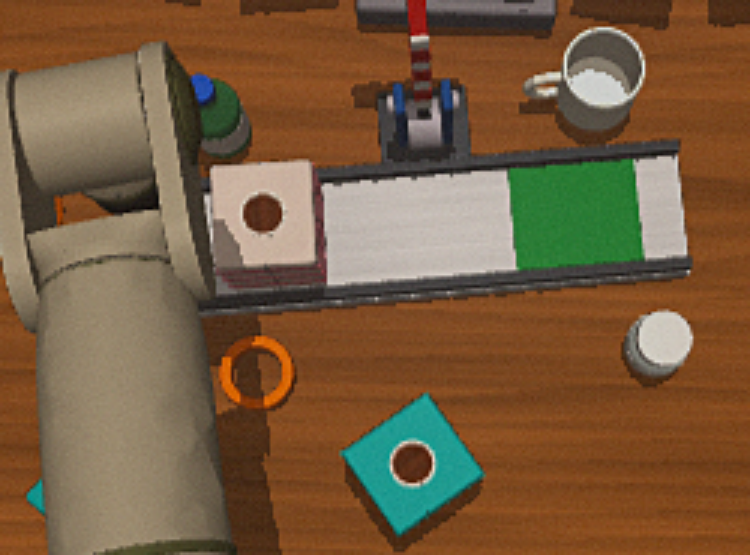

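View pics/w6.png

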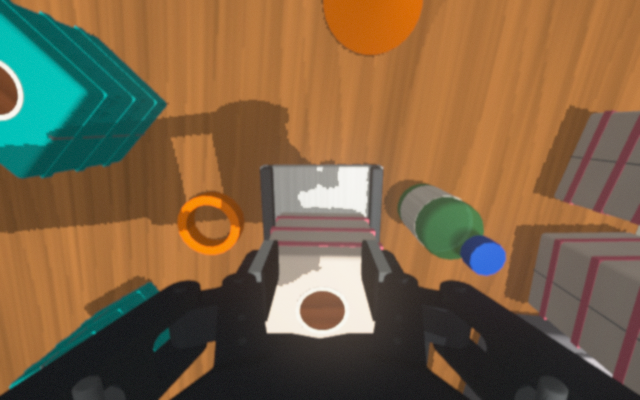

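```bash
python3 - <<'E'
from h import *
np.set_printoptions(precision=1,suppress=True)
M=np.stack([X,Y,Z])
c=load("w6.npz");P=(cloud(c)-O)@M.T
for u in (290,320,350):
    for v in range(170,300,8): print(u,v,P[v,u],c["frame"][v,u])
E
```

```text
290 170 [-31.5 244.5  20.2] [157 154 150]
290 178 [-31.7 235.9  21.9] [156 154 149]
290 186 [-32.1 226.7  20.8] [156 156 150]
290 194 [-32.5 217.4  19.9] [155 153 149]
290 202 [-32.8 208.2  20.3] [154 153 147]
290 210 [-33.2 198.8  20.3] [153 152 146]
290 218 [-30.5 197.9  48. ] [142  97  99]
290 226 [-28.2 197.4  72. ] [132 106 101]
290 234 [-26.1 197.6  94.5] [131 121 111]
290 242 [-24.1 198.1 114.7] [133  80  84]
290 250 [-22.7 197.4 129.6] [132 122 112]
290 258 [-21.8 195.4 139.8] [172 158 146]
290 266 [-21.8 189.8 141.7] [175 162 148]
290 274 [-22.2 182.2 139.9] [178 165 150]
290 282 [-22.4 175.6 140.2] [224 211 194]
290 290 [-22.6 169.1 140.9] [247 239 228]
290 298 [-22.8 162.2 141.1] [246 239 227]
320 170 [  1.5 244.4  21.5] [223 221 215]
320 178 [  1.4 235.3  20. ] [159 158 152]
320 186 [  1.3 226.5  21.2] [235 234 230]
320 194 [  1.2 217.1  20.3] [239 239 235]
320 202 [  1.2 207.6  19.4] [240 240 235]
320 210 [  1.1 198.5  20.4] [158 157 152]
320 218 [  1.  197.   45.9] [143  93  95]
320 226 [  0.9 196.5  70.3] [134 116 110]
320 234 [  0.9 196.6  92.6] [135 125 116]
320 242 
[... 341 characters left out ...]
3 244.1  21.9] [246 245 242]
350 178 [ 34.6 235.2  21.3] [245 245 241]
350 186 [ 34.7 226.2  21.5] [246 245 242]
350 194 [ 34.9 217.   21.1] [245 244 240]
350 202 [ 35.1 207.7  20.9] [244 243 239]
350 210 [ 35.2 198.4  21.2] [163 161 156]
350 218 [ 32.9 196.2  44.6] [139  92  95]
350 226 [ 30.3 196.2  70.4] [135 122 112]
350 234 [ 28.3 195.5  90.4] [137 126 116]
350 242 [ 26.3 195.6 109.9] [134  96  94]
350 250 [ 24.5 196.4 128.2] [137 126 116]
350 258 [ 23.3 195.2 140.3] [230 219 201]
350 266 [ 23.3 188.8 140.8] [247 241 229]
350 274 [ 23.4 182.5 141.4] [248 241 230]
350 282 [ 23.5 175.7 141.3] [248 241 229]
350 290 [ 23.6 168.7 141.1] [247 240 228]
350 298 [ 23.7 162.3 142. ] [248 240 228]
```

Mould back face is at track y≈197, top at z≈141. With the tool vertical, the gripper body would overhang the mould top, so I'll tilt the tool back 30° so only the fingertips touch, low on the mould.

```bash
python3 - <<'E'
from h import *
a=np.radians(30)
go(T(1,238,120),X,-Z*np.cos(a)-Y*np.sin(a)); go(T(1,238,52),X,-Z*np.cos(a)-Y*np.sin(a))
c=load("top0.npz");print("funnel",(plane(c,163,158,60)-O)@np.stack([X,Y,Z]).T)
E
```

```text
t 7.27 dpos cm [-0.04  7.98  1.29] twist [-0.524 -0.01  -0.003] j [0.23 0.57 1.19 0.   1.38 0.11]
t 7.27 dpos cm [-0.04 14.78  1.28] twist [-0.524 -0.01  -0.003] j [0.23 0.57 1.19 0.   1.38 0.11]
funnel [ 37.10527664 399.83225411  60.        ]
```

```bash
python3 -m handwheel '[{"delta_pos":[0,0,0.6],"twist":[-0.1,0,0],"jaw":0.5},{"delta_pos":[0,0.5,1.3],"twist":[-0.2,0,0],"jaw":0.5},{"delta_pos":[0,1.5,1.3],"twist":[-0.31,-0.01,0],"jaw":0.5},{"delta_pos":[0,3,1.3],"twist":[-0.42,-0.01,0],"jaw":0.5},{"delta_pos":[0,5,1.3],"twist":[-0.52,-0.01,0],"jaw":0.5},{"delta_pos":[0,7.5,1.3],"twist":[-0.52,-0.01,0],"jaw":0.5},{"delta_pos":[0,10,1.3],"twist":[-0.52,-0.01,0],"jaw":0.5},{"delta_pos":[0,12.5,1.3],"twist":[-0.52,-0.01,0],"jaw":0.5},{"delta_pos":[0,14.2,1.3],"twist":[-0.52,-0.01,0],"jaw":0.5},{"delta_pos":[0,14.8,1.3],"twist":[-0.52,-0.01,0],"jaw":0.5}]'
python3 - <<'E'
from h import *
from rig import imaging
np.set_printoptions(precision=1,suppress=True)
rep()
a=np.radians(30)
for y in (205,150,100,50,0,-50,-86): go(T(1,y,52),X,-Z*np.cos(a)-Y*np.sin(a))
c=imaging.capture("scene");cv2.imwrite("pics/sc7.png",cv2.resize(c["frame"][120:320,200:470,::-1],None,fx=2.9,fy=2.9,interpolation=cv2.INTER_CUBIC))
c=imaging.capture("wrist");cv2.imwrite("pics/w7.png",c["frame"][:,:,::-1])
E
```

```text
time_s: 8.1
eef_pos: [575.1, 265.2, 48.6]
ee_rot: [-0.5, 0.864, 0.051, -0.033]
force: [-0.4, -0.1, -0.0]
grip_width: 0.5
t 8.1 track [  0.1 237.9  48.6] world [575.1 265.2  48.6] F [-0.4 -0.1 -0. ] j [ 0.4  0.9  1.2 -0.5  1.3  0.5] w 0.5
tool axes in track (cols jaw,point,z)
 [[ 1.  -0.  -0. ]
 [-0.  -0.5  0.9]
 [-0.  -0.9 -0.5]]
t 8.1 dpos cm [ 0.1  1.3 -3. ] twist [-0.  0. -0.] j [ 0.4  0.9  1.2 -0.5  1.3  0.5]
t 8.1 dpos cm [ 0.1  4.1 -7.8] twist [-0.  0. -0.] j [ 0.4  0.9  1.2 -0.5  1.3  0.5]
t 8.1 dpos cm [  0.1   6.6 -12.1] twist [-0.  0. -0.] j [ 0.4  0.9  1.2 -0.5  1.3  0.5]
t 8.1 dpos cm [  0.1   9.1 -16.5] twist [-0.  0. -0.] j [ 0.4  0.9  1.2 -0.5  1.3  0.5]
t 8.1 dpos cm [  0.1  11.5 -20.8] twist [-0.  0. -0.] j [ 0.4  0.9  1.2 -0.5  1.3  0.5]
t 8.1 dpos cm [  0.1  14.  -25.1] twist [-0.  0. -0.] j [ 0.4  0.9  1.2 -0.5  1.3  0.5]
t 8.1 dpos cm [  0.1  15.8 -28.3] twist [-0.  0. -0.] j [ 0.4  0.9  1.2 -0.5  1.3  0.5]
```

View pics/sc7.png

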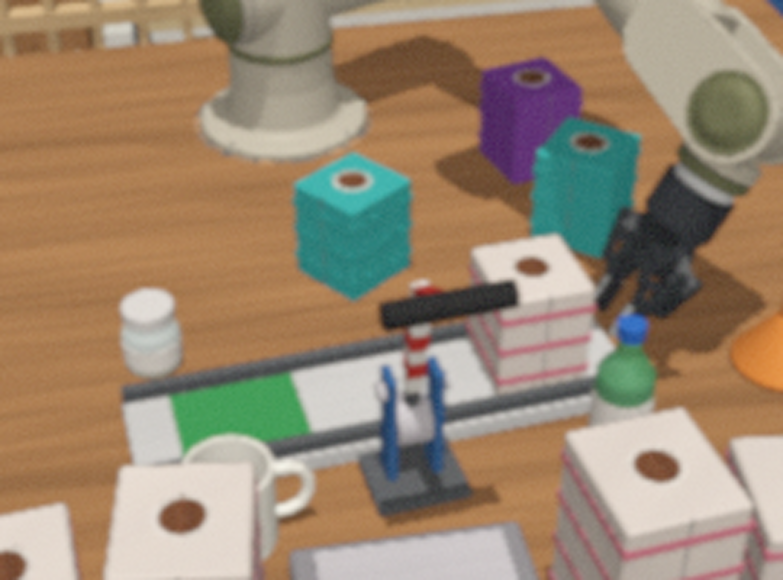

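View pics/w7.png

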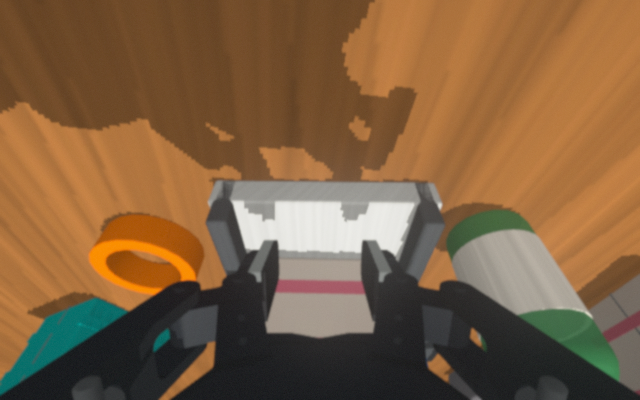

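```bash
python3 - <<'E'
from h import *
from rig import imaging
np.set_printoptions(precision=1,suppress=True)
M=np.stack([X,Y,Z])
np.savez("w7.npz",**imaging.capture("wrist"));c=load("w7.npz");P=(cloud(c)-O)@M.T
f=c["frame"].astype(int)
for u,v in [(430,300),(450,300),(475,300),(490,310),(500,340),(530,360),(560,380),(590,380),(605,395),(540,390),(480,240),(560,320),(590,340)]: print(u,v,P[v,u],f[v,u])
g=f.max(2)<45; z=c["z_map"]; k=g&(z<200)&(z>0); q=P[k]; print(q.min(0),q.max(0))
i=np.argmax(np.where(k,P[...,0],-1e9)); print(np.unravel_index(i,k.shape),P.reshape(-1,3)[i])
# bottle
b=(f[...,1]>f[...,0]+30); q=P[b&(P[...,0]>0)&(P[...,0]<200)]; print("bottle green",np.nanmin(q,0),np.nanmax(q,0))
E
```

```text
430 300 [ 39.  270.4  93.5] [39 38 38]
450 300 [ 42.6 277.6  97.2] [44 42 41]
475 300 [ 50.2 278.5  97.6] [46 44 44]
490 310 [ 52.3 280.7 102. ] [43 42 43]
500 340 [ 48.1 286.4 112.9] [37 39 37]
530 360 [ 51.  290.2 119. ] [34 36 34]
560 380 [ 53.1 293.9 124.2] [37 42 40]
590 380 [ 59.8 293.7 124.1] [30 34 34]
605 395 [ 59.4 295.8 127.4] [31 32 32]
540 390 [ 48.3 293.  125.9] [46 47 48]
480 240 [101.7 219.6  26.5] [160 153 144]
560 320 [117.3 225.9  80.6] [ 66 110  73]
590 340 [126.8 224.8  89.6] [ 57 100  63]
[-66.2 243.9  70.2] [ 67.2 307.7 130.8]
(np.int64(399), np.int64(639)) [ 67.2 294.4 127.8]
bottle green [ 62.6 195.    4.8] [140.6 293.7 123.2]
```

The gripper spans |x'| ≤ ~70 mm and the bottle starts at about 91, so it passes. Now make gentle contact and begin pushing.

```bash
python3 -m handwheel '[{"delta_pos":[0.05,0.4,-0.69],"twist":[0,0,0],"jaw":0.5},{"delta_pos":[0.1,0.8,-1.39],"twist":[0,0,0],"jaw":0.5},{"delta_pos":[0.1,1.15,-1.99],"twist":[0,0,0],"jaw":0.5},{"delta_pos":[0.1,1.4,-2.42],"twist":[0,0,0],"jaw":0.5},{"delta_pos":[0.1,1.6,-2.77],"twist":[0,0,0],"jaw":0.5},{"delta_pos":[0.1,1.8,-3.12],"twist":[0,0,0],"jaw":0.5},{"delta_pos":[0.1,2,-3.46],"twist":[0,0,0],"jaw":0.5},{"delta_pos":[0.1,2.3,-3.98],"twist":[0,0,0],"jaw":0.5},{"delta_pos":[0.1,2.6,-4.5],"twist":[0,0,0],"jaw":0.5},{"delta_pos":[0.1,3,-5.2],"twist":[0,0,0],"jaw":0.5}]'
python3 - <<'E'
from h import *
from rig import imaging
rep()
c=imaging.capture("scene");cv2.imwrite("pics/sc8.png",cv2.resize(c["frame"][120:320,200:470,::-1],None,fx=2.9,fy=2.9,interpolation=cv2.INTER_CUBIC))
np.savez("w8.npz",**imaging.capture("wrist"));c=load("w8.npz");cv2.imwrite("pics/w8.png",c["frame"][:,:,::-1])
P=(cloud(c)-O)@np.stack([X,Y,Z]).T
for u in (290,320,350):print(np.round(P[288,u]),np.round(P[310,u]))
E
```

```text
time_s: 9.08
eef_pos: [584.7, 207.5, 51.8]
ee_rot: [-0.502, 0.863, 0.053, -0.032]
force: [-0.1, 7.3, 2.0]
grip_width: 0.498
t 9.08 track [  2.6 179.4  51.8] world [584.7 207.5  51.8] F [-0.1  7.3  2. ] j [ 0.35  0.82  1.26 -0.53  1.24  0.45] w 0.5
tool axes in track (cols jaw,point,z)
 [[ 1.     0.    -0.002]
 [ 0.002 -0.494  0.869]
 [-0.001 -0.869 -0.494]]
[-13. 170.  68.] [-12. 172.  80.]
[  2. 172.  69.] [  2. 170.  79.]
[ 18. 170.  68.] [ 17. 172.  80.]
```

View pics/sc8.png

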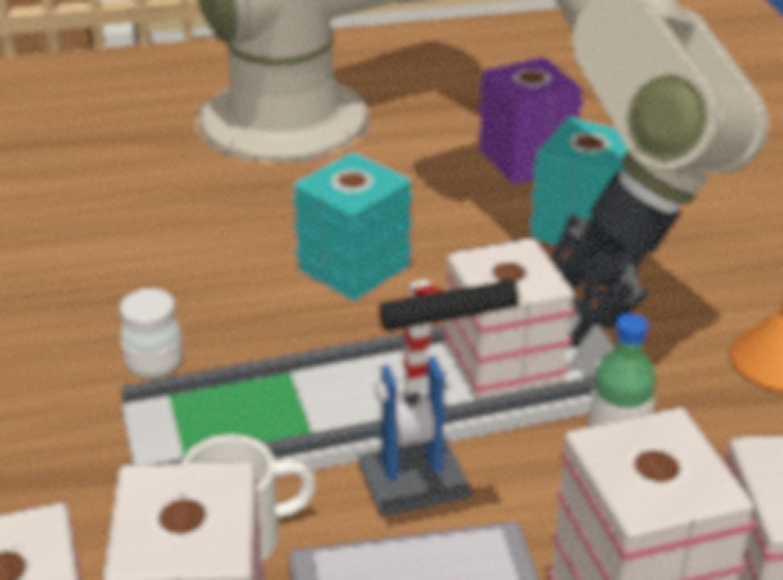

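View pics/w8.png

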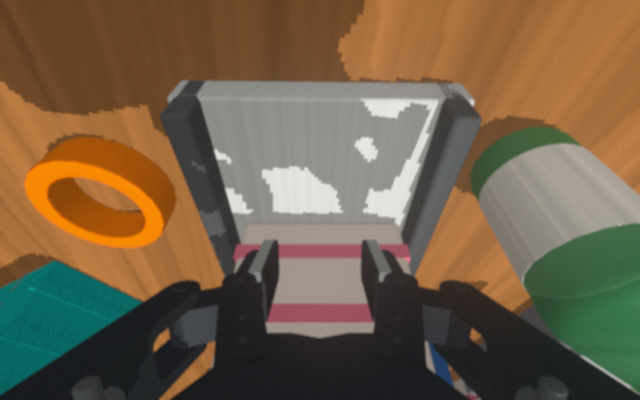

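The mould has moved about 26 mm. It stands upright and square, with 7 N of push. I'll continue along −y'.

```bash
python3 -m handwheel '[{"delta_pos":[0,0.25,-0.43],"twist":[0,0,0],"jaw":0.5},{"delta_pos":[0,0.6,-1.04],"twist":[0,0,0],"jaw":0.5},{"delta_pos":[0,1,-1.75],"twist":[0,0,0],"jaw":0.5},{"delta_pos":[-0.05,1.4,-2.45],"twist":[0,0,0],"jaw":0.5},{"delta_pos":[-0.05,1.8,-3.15],"twist":[0,0,0],"jaw":0.5},{"delta_pos":[-0.05,2.2,-3.85],"twist":[0,0,0],"jaw":0.5},{"delta_pos":[-0.1,2.6,-4.55],"twist":[0,0,0],"jaw":0.5},{"delta_pos":[-0.1,3,-5.25],"twist":[0,0,0],"jaw":0.5},{"delta_pos":[-0.1,3.4,-5.95],"twist":[0,0,0],"jaw":0.5},{"delta_pos":[-0.1,3.8,-6.65],"twist":[0,0,0],"jaw":0.5}]'
python3 - <<'E'
from h import *
rep()
E
```

```text
time_s: 10.02
eef_pos: [593.1, 130.9, 51.7]
ee_rot: [-0.501, 0.863, 0.053, -0.032]
force: [-0.9, 6.9, 2.4]
grip_width: 0.5
t 10.02 track [  1.7 102.4  51.7] world [593.1 130.9  51.7] F [-0.9  6.9  2.4] j [ 0.23  0.77  1.36 -0.57  1.15  0.39] w 0.5
tool axes in track (cols jaw,point,z)
 [[ 1.    -0.001 -0.002]
 [ 0.001 -0.495  0.869]
 [-0.002 -0.869 -0.495]]
```

```bash
python3 -m handwheel '[{"delta_pos":[0,0.4,-0.7],"twist":[0,0,0],"jaw":0.5},{"delta_pos":[0,0.8,-1.4],"twist":[0,0,0],"jaw":0.5},{"delta_pos":[0,1.2,-2.1],"twist":[0,0,0],"jaw":0.5},{"delta_pos":[0,1.6,-2.8],"twist":[0,0,0],"jaw":0.5},{"delta_pos":[0,2,-3.5],"twist":[0,0,0],"jaw":0.5},{"delta_pos":[0,2.4,-4.2],"twist":[0,0,0],"jaw":0.5},{"delta_pos":[0,2.8,-4.9],"twist":[0,0,0],"jaw":0.5},{"delta_pos":[0,3.2,-5.6],"twist":[0,0,0],"jaw":0.5},{"delta_pos":[0,3.5,-6.15],"twist":[0,0,0],"jaw":0.5},{"delta_pos":[0,3.7,-6.5],"twist":[0,0,0],"jaw":0.5}]'
python3 - <<'E'
from h import *
from rig import imaging
rep()
c=imaging.capture("scene");cv2.imwrite("pics/sc9.png",cv2.resize(c["frame"][120:320,200:470,::-1],None,fx=2.9,fy=2.9,interpolation=cv2.INTER_CUBIC))
np.savez("w9.npz",**imaging.capture("wrist"));c=load("w9.npz");cv2.imwrite("pics/w9.png",c["frame"][:,:,::-1])
P=(cloud(c)-O)@np.stack([X,Y,Z]).T
for u in (290,320,350):print(np.round(P[288,u]),np.round(P[310,u]))
E
```

```text
time_s: 10.85
eef_pos: [602.1, 56.3, 51.7]
ee_rot: [-0.501, 0.863, 0.052, -0.032]
force: [-0.7, 7.7, 2.8]
grip_width: 0.503
t 10.85 track [ 1.6 27.2 51.7] world [602.1  56.3  51.7] F [-0.7  7.7  2.8] j [ 0.11  0.74  1.42 -0.6   1.06  0.31] w 0.5
tool axes in track (cols jaw,point,z)
 [[ 1.    -0.001 -0.002]
 [ 0.001 -0.496  0.869]
 [-0.002 -0.869 -0.496]]
[-14.  20.  68.] [-13.  20.  80.]
[ 1. 20. 68.] [ 1. 20. 79.]
[16. 21. 68.] [16. 20. 80.]
```

View pics/sc9.png

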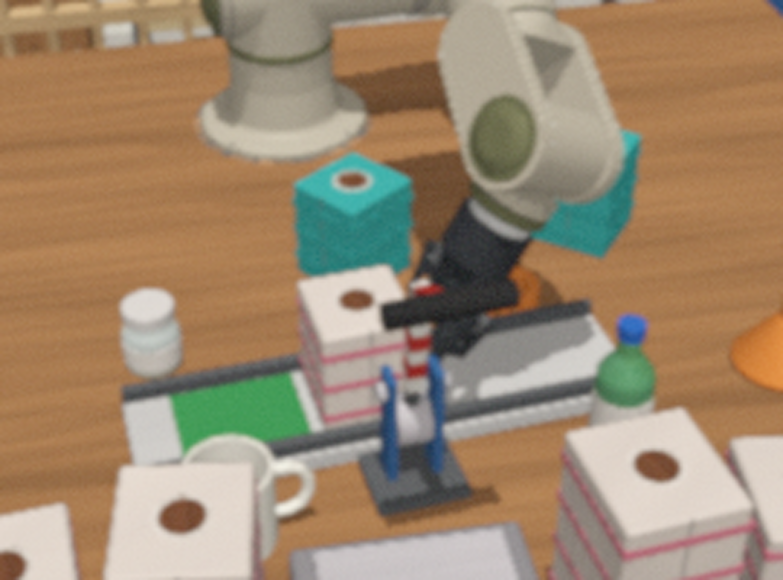

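View pics/w9.png

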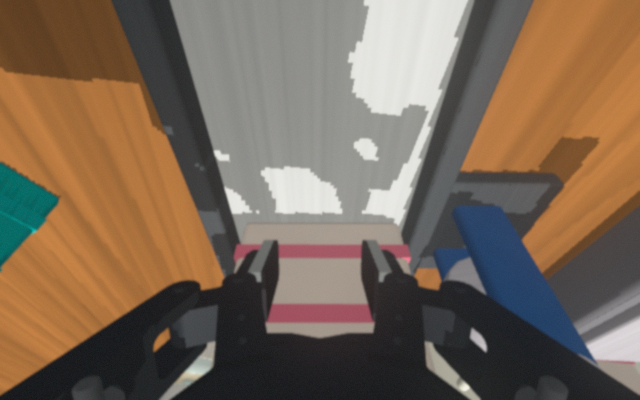

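```bash
python3 -m handwheel '[{"delta_pos":[0,0.4,-0.7],"twist":[0,0,0],"jaw":0.5},{"delta_pos":[0,0.8,-1.4],"twist":[0,0,0],"jaw":0.5},{"delta_pos":[0,1.2,-2.1],"twist":[0,0,0],"jaw":0.5},{"delta_pos":[0,1.6,-2.8],"twist":[0,0,0],"jaw":0.5},{"delta_pos":[0,2,-3.5],"twist":[0,0,0],"jaw":0.5},{"delta_pos":[0,2.4,-4.2],"twist":[0,0,0],"jaw":0.5},{"delta_pos":[0,2.8,-4.9],"twist":[0,0,0],"jaw":0.5},{"delta_pos":[0,3.2,-5.6],"twist":[0,0,0],"jaw":0.5},{"delta_pos":[0,3.5,-6.15],"twist":[0,0,0],"jaw":0.5},{"delta_pos":[0,3.7,-6.5],"twist":[0,0,0],"jaw":0.5}]'
python3 - <<'E'
from h import *
from rig import imaging
rep()
np.savez("w10.npz",**imaging.capture("wrist"));c=load("w10.npz")
P=(cloud(c)-O)@np.stack([X,Y,Z]).T
for u in (290,320,350):print(np.round(P[288,u]),np.round(P[310,u]))
E
```

```text
time_s: 11.78
eef_pos: [611.1, -18.0, 51.7]
ee_rot: [-0.501, 0.863, 0.052, -0.032]
force: [-1.5, 7.0, 2.3]
grip_width: 0.5
t 11.78 track [  1.6 -47.6  51.7] world [611.1 -18.   51.7] F [-1.5  7.   2.3] j [-0.01  0.72  1.45 -0.63  0.99  0.22] w 0.5
tool axes in track (cols jaw,point,z)
 [[ 1.    -0.002 -0.002]
 [ 0.001 -0.496  0.868]
 [-0.003 -0.868 -0.496]]
[-14. -54.  68.] [-13. -53.  80.]
[  1. -54.  68.] [  1. -55.  79.]
[ 17. -55.  67.] [ 16. -54.  79.]
```

```bash
python3 -m handwheel '[{"delta_pos":[0,0.3,-0.52],"twist":[0,0,0],"jaw":0.5},{"delta_pos":[0,0.6,-1.05],"twist":[0,0,0],"jaw":0.5},{"delta_pos":[0,0.9,-1.58],"twist":[0,0,0],"jaw":0.5},{"delta_pos":[0,1.2,-2.1],"twist":[0,0,0],"jaw":0.5},{"delta_pos":[0,1.5,-2.62],"twist":[0,0,0],"jaw":0.5},{"delta_pos":[0,1.75,-3.06],"twist":[0,0,0],"jaw":0.5},{"delta_pos":[0,1.95,-3.41],"twist":[0,0,0],"jaw":0.5},{"delta_pos":[0,2.1,-3.68],"twist":[0,0,0],"jaw":0.5},{"delta_pos":[0,2.1,-3.68],"twist":[0,0,0],"jaw":0.5},{"delta_pos":[0,2.1,-3.68],"twist":[0,0,0],"jaw":0.5}]'
python3 - <<'E'
from h import *
from rig import imaging
rep()
np.savez("w11.npz",**imaging.capture("wrist"));c=load("w11.npz");cv2.imwrite("pics/w11.png",c["frame"][:,:,::-1])
P=(cloud(c)-O)@np.stack([X,Y,Z]).T
for u in (290,320,350):print(np.round(P[288,u]),np.round(P[310,u]))
c=imaging.capture("scene");cv2.imwrite("pics/sc11.png",cv2.resize(c["frame"][120:320,200:470,::-1],None,fx=2.9,fy=2.9,interpolation=cv2.INTER_CUBIC))
E
```

```text
time_s: 12.67
eef_pos: [616.3, -60.2, 51.7]
ee_rot: [-0.501, 0.863, 0.052, -0.032]
force: [-0.2, 1.7, -0.2]
grip_width: 0.498
t 12.67 track [  1.5 -90.1  51.7] world [616.3 -60.2  51.7] F [-0.2  1.7 -0.2] j [-0.08  0.72  1.46 -0.64  0.96  0.17] w 0.5
tool axes in track (cols jaw,point,z)
 [[ 1.    -0.002 -0.002]
 [ 0.001 -0.497  0.868]
 [-0.003 -0.868 -0.497]]
[-14. -96.  68.] [-13. -97.  79.]
[  1. -96.  68.] [  1. -97.  79.]
[ 16. -97.  68.] [ 16. -96.  80.]
```

View pics/sc11.png

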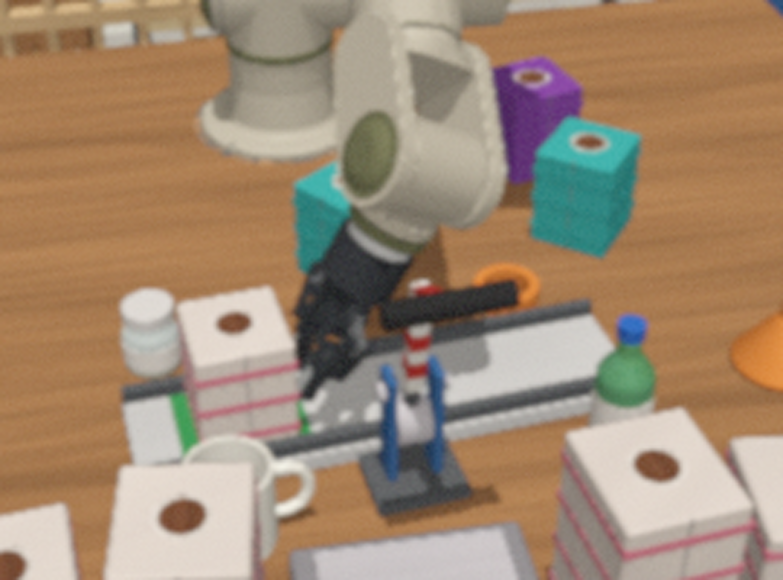

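View pics/w11.png

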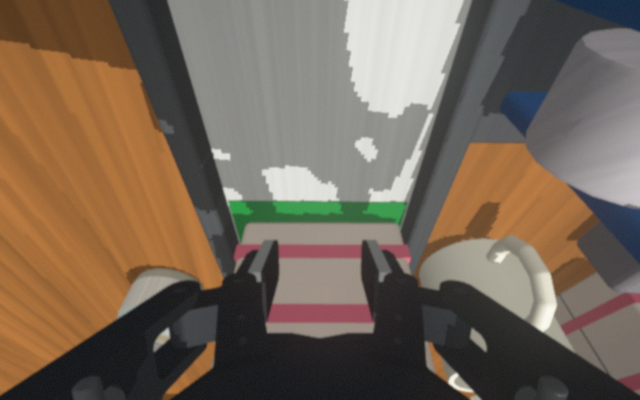

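Green shows on both sides of the mould base: crop (183,420) and (305,418), and wrist (320,210). Now I back off the way I came and rise.

```bash
python3 -m handwheel '[{"delta_pos":[0,-0.3,0.52],"twist":[0,0,0],"jaw":0.5},{"delta_pos":[0,-1,1.75],"twist":[0,0,0],"jaw":0.5},{"delta_pos":[0,-2,3.5],"twist":[0,0,0],"jaw":0.5},{"delta_pos":[0,-3.7,2.5],"twist":[0,0,0],"jaw":0.5},{"delta_pos":[0,-6.3,1],"twist":[0,0,0],"jaw":0.5},{"delta_pos":[0,-9,-0.5],"twist":[0,0,0],"jaw":0.5},{"delta_pos":[0,-11.5,-2],"twist":[0,0,0],"jaw":0.5},{"delta_pos":[0,-14,-3.4],"twist":[0,0,0],"jaw":0.5},{"delta_pos":[0,-16,-4.6],"twist":[0,0,0],"jaw":0.5},{"delta_pos":[0,-17,-5.2],"twist":[0,0,0],"jaw":0.5}]'
python3 -m handwheel '[{"delta_pos":[-2,0,0],"twist":[0,0,0],"jaw":0.5},{"delta_pos":[-5,0,0],"twist":[0,0,0],"jaw":0.5},{"delta_pos":[-8,0,0],"twist":[0,0,0],"jaw":0.5},{"delta_pos":[-11,0,0],"twist":[0,0,0],"jaw":0.5},{"delta_pos":[-14,0,0],"twist":[0,0,0],"jaw":0.5},{"delta_pos":[-17,0,0],"twist":[0,0,0],"jaw":0.5},{"delta_pos":[-19,0,0],"twist":[0,0,0],"jaw":0.5},{"delta_pos":[-20,0,0],"twist":[0,0,0],"jaw":0.5},{"delta_pos":[-20,0,0],"twist":[0,0,0],"jaw":0.5},{"delta_pos":[-20,0,0],"twist":[0,0,0],"jaw":0.5}]'
python3 - <<'E'
from h import *
from rig import imaging
np.set_printoptions(precision=1,suppress=True)
rep()
M=np.stack([X,Y,Z])
np.savez("top12.npz",**imaging.capture("top"));c=load("top12.npz");f=c["frame"]
P=(cloud(c)-O)@M.T; k=np.zeros(P.shape[:2],bool);k[120:190,320:395]=1
m=k&(P[...,2]>130)&(P[...,2]<150); q=P[m]; print("mould top",m.sum(),np.median(q,0),cv2.minAreaRect(q[:,:2].astype(np.float32)))
hsv=cv2.cvtColor(f,cv2.COLOR_RGB2HSV); g=k&(hsv[...,0]>45)&(hsv[...,0]<80)&(hsv[...,1]>100); q=P[g]; print("green y' range",q.min(0),q.max(0))
for n,bx in dict(jar=(360,183,400,215),tape=(228,193,262,225),bottle=(215,105,243,138),cup=(335,92,380,130)).items():
    x0,y0,x1,y1=bx; pp=cloud(c)[y0:y1,x0:x1].reshape(-1,3); pp=pp[pp[:,2]>12]; print(n,len(pp),pp.min(0),pp.max(0))
cv2.imwrite("pics/top12.png",cv2.resize(f[85:270,160:410,::-1],None,fx=3,fy=3))
c=imaging.capture("scene");cv2.imwrite("pics/sc12.png",cv2.resize(c["frame"][120:320,200:470,::-1],None,fx=2.9,fy=2.9,interpolation=cv2.INTER_CUBIC))
E
```

```text
time_s: 13.6
eef_pos: [612.5, -20.4, 228.5]
ee_rot: [-0.5, 0.864, 0.053, -0.03]
force: [-0.3, -0.2, -0.1]
grip_width: 0.501
time_s: 14.43
eef_pos: [413.5, -45.4, 225.6]
ee_rot: [-0.501, 0.863, 0.052, -0.032]
force: [0.5, -0.5, 0.7]
grip_width: 0.502
t 14.43 track [-197.9  -50.9  225.6] world [413.5 -45.4 225.6] F [ 0.5 -0.5  0.7] j [-0.1  0.1  1.9 -0.6  1.1  0. ] w 0.5
tool axes in track (cols jaw,point,z)
 [[ 1.  -0.  -0. ]
 [ 0.  -0.5  0.9]
 [-0.  -0.9 -0.5]]
mould top 1180 [   2.2 -141.1  140.8] ((3.5704345703125, -141.88905334472656), (97.56288146972656, 92.73575592041016), 0.019764918833971024)
green y' range [nan nan nan] [nan nan nan]
jar 388 [ 464.  -219.5   12.2] [ 521.9 -162.4   82.2]
tape 739 [381.5 101.4  14.8] [490.8 231.1 487.9]
bottle 463 [671.2 212.9  12.6] [724.9 267.6 157.2]
cup 646 [ 671.  -174.3   12. ] [819.5 -58.7 144. ]
```

View pics/sc12.png

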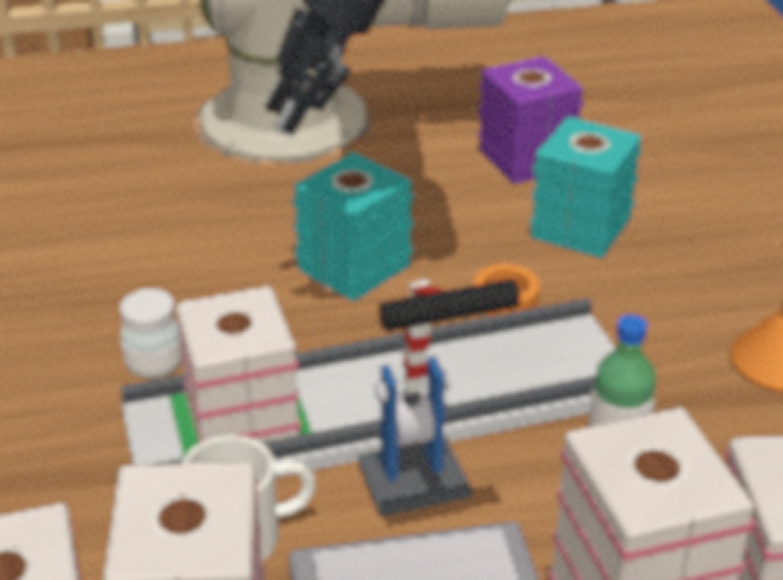

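View pics/top12.png

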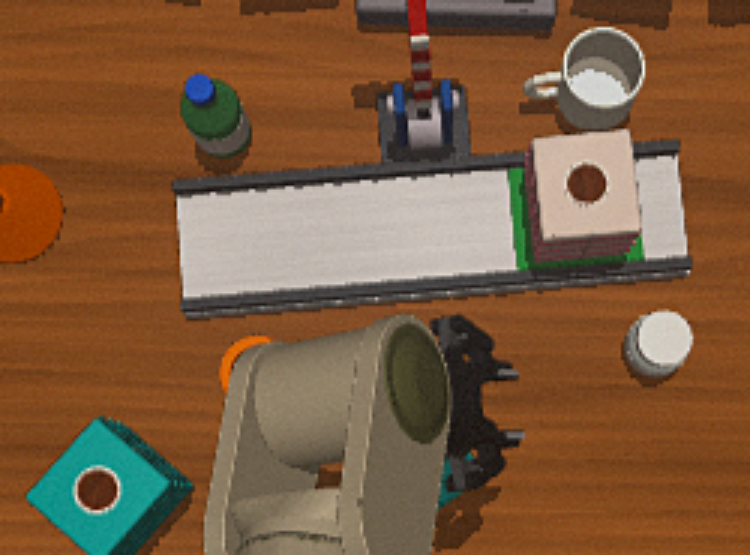

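The scene crop shows the gate up (450,303), the mould upright at (240,365), and green on both sides of its base. The gripper is free above the table. The mould centre is at track y −142 against −143 for the pad, with a tolerance of ±17. I'm handing in.

```bash
python3 -c "
from rig import ctrl; print(ctrl.finish_job())"
```

```text
the job is handed in; nothing more can be done
None
```

The gate is up by itself and the mould's whole base stands on the green pad. I handed the job in at about 14.5 s, and no verdict was reported.

- **Gate:** I lifted the crossbar with the closed fingertips along its arc, with wrist readings of about 1 N between moves. Once past the balance point it fell on to its raised stop, and it was still up in the last picture.
- **Mould:** I pushed it about 295 mm along the track, low on its back face, with two fingertips and about 7 to 8 N. It stayed upright and square.
- **Last checks:** The mould centre measured about 1.5 mm along the track from the pad centre, with 17 mm allowed, and green shows at both ends of its base. The robot is clear with no force on the tool beyond sensor noise.
- **Other objects:** The jar and bottle measured as before, and the cup, funnel and blocks look unmoved. I did not check the brush.
- **Checks that failed:** The numeric green-border check came back empty (no depth at some pixels), so that part rests on the pictures. The tape and cup position readings were spoiled by the arm and the mould in their measuring windows. In the pictures the tape is partly hidden by the arm but lies where it was.

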